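# Set the sprung tweezers to the gauge's two lines

## Robot

A 6-joint arm with a two-finger parallel gripper is mounted at the origin on the work surface. World frame = base frame: x ahead of the robot, y to its left, z up, the work surface at z = 0. Lengths are in mm, angles in degrees, forces in N, time in s.
With the tool pointing down it reaches from about 350 to 850 mm from the base axis. Payload 8.1 kg.
Tool frame: the origin (TCP) lies midway between the tips of the shut fingers; the grasp point (between the pads) lies 19 mm behind it (hold_point_z is the distance from the TCP to the grasp point, in mm); z points along the fingers, y is the direction in which the jaws open and shut (so a half turn about z gives the same grasp; the last joint's range is limited). The gripper opens to 85 mm and grips with 20 to 120 N. Pads are 22 mm wide; open, the fingers measure 114 mm over their backs; the gripper's body (76 mm by 85 mm) begins 54 mm behind the grasp point. The pads swing forward as they close: fully open they stand 13 mm farther back than shut.
Start: joints at [60.252, 7.471, 85.268, -0, 87.261, -4.893], TCP at [252.173, 544.439, 231.292] pointing down, gripper open.
Joint ranges: [-169.43, 169.43], [-51.17, 129.36], [1.28, 143.12], [-76.62, 256.62], [0, 156.53], [-152.29, 152.29]. Speed limits (degrees/s): [136.94, 136.94, 159.86, 180, 180, 180].

## Interface

Orientations are given as [roll, pitch, yaw] about the fixed x, y, z axes, in that order (R = Rz(yaw) Ry(pitch) Rx(roll)).
In Python, from bench import sense, snapshot, camera_params, hand_in, hold_point_z gives the robot as it stands.
- The arm moves only by the tool servo_tool, never from a script. Its argument "motion" is a list of rows, each a list of 7 numbers: the finger opening in mm, from 0 to 85.4, then the shift along the tool's x, y, z in mm, then the turn, a rotation vector about the tool's x, y, z in rad. A call has 1 to 10 rows; each row shifts and turns the pose as measured when the row begins, along the tool's axes as they then stand; what a row does not reach is not made up. A row lasts 1/10 s, in which the tool goes at most 50 mm and 8.59 degrees, less where a joint would pass 70% of its speed; a pose out of reach is approached as far as the arm can. A call with a gripper value outside its range is refused whole. The fingers move at their own pace and stop on an object; "force" is the grip in N (left out, the last holds). Time passes only in rows, so rows that do not move let the fingers close. It gives the time, the measured TCP pose, the force and the opening at its end, in the units of the state.
- sense(): the state, without advancing time (a new reading comes with each control period).
- snapshot(name): name is "scene" or "side" or "wrist"; returns the picture (400x640x3 uint8, blue, green, red); there is no depth.
- camera_params(name): a dict with "fx", "fy", "cx", "cy" (pixels), "R" (3x3) and "t" (3): a world point X has camera coordinates R X + t; the wrist camera has in their place "tool_from_camera" (4x4, takes a point from camera to tool coordinates, whose origin is the TCP and whose axes are the flange's). Camera axes: x right, y down, z forward; pixel columns grow to the right and rows downward; lengths in mm; the calibration is good to about 2 mm. A picture is of the moment at which its call begins: read the wrist's pose just before it. camera_params takes no time and is no camera call.
- hand_in(): hands the job in, once; it reports no verdict.
The state is a dict: "time": time; "joint_pos": joint angles; "qd": joint speeds; "joint_efforts": joint torques, N m; "tool_pos": TCP position; "tcp_rot": TCP orientation; "ft_force": force on the tool from outside, world axes, zero at the start; "wrist_torque": the same for the moment, N m; "finger_gap": finger opening in mm.
Only numpy, scipy, OpenCV 4.12 (cv2) and the standard library are available. Lean on these libraries where they do the work, as an engineer would, in place of code of your own. Each camera call takes 0.05 s, during which the arm holds its last target. There are 200 camera calls.

## Task

Hang the plywood gap gauge by its eye on the brass post so that it lies flat on the dark block and let it go; then pick up the red-sleeved sprung tweezers, squeeze them until the tips are as far apart as the two black lines on the gauge (14 mm, centre to centre), and hold them level just above the gauge, pointing along the lines with each tip over its own line and not touching the gauge. Finish while still holding that gap steady there, without letting go or putting the tweezers down; leave the other things on the bench where they are.

Things in the scene. Friction and masses are not known exactly. Their poses are not given: they have to be found in the camera images.
- gauge: loose gap gauge, 85-170 g: pale plywood plate 120 (x) x 50 (y) x 8 thick, starting flat on the bench to one side. Origin centre of the underside, z up. Blue grip block 36 (x) x 20 (y) x 24 high on the middle of the plate (its top 32 above the underside): pinch it across y from above. Eye at x = +45, black lines round x = -45
- eye (a point): centre of the gauge's 16 mm round through-hole (eye), at the plate's underside (x = +45, y = 0, z = 0 of gauge)
- lines (a point): midway between the two black lines, on the gauge's top face (x = -45, y = 0, z = 8 of gauge; same axes). The lines run along x, 26 long, 4 wide, at y = -7 and +7, 14 centre to centre
- station: fixed dark wood block 150 (x) x 80 (y) x 24 high, origin centre of the underside; a brass post stands on it at x = +45. Placed square on the block with its eye on the post, the gauge has the block's own x, y and yaw, and its lines towards the block's -x end, which faces the robot
- post (a point): foot of the brass post: on its axis, at the block's top face (24 above the bench). The post is 10 in diameter, 30 high, the top 8 tapered to 5
- tweezers: loose sprung steel tweezers, about 80 g, level on the cradle (underside 28 above the bench), opening sideways, 162 long: x runs to the tips, z up. Origin midway between the red sleeves (50 long, 14 high), at the underside; hinge block at x = -85, tips x = +65. Pinch the sleeves across y from above at x = 0. Sleeves over the outside at x = 0: 52 relaxed, 36 and parallel when the tips are 14 apart
- tips_mid (a point): point midway between the tips, at the underside level of the tweezers (x = +65, y = 0, z = 0 of tweezers)
- tip_left (a point): the +y tip's end, on its centre line, 3.5 above the underside; the tips are 4 thick, 7 high
- tip_right (a point): the -y tip's end, likewise
- jaw_left (a joint): squeeze angle of the tweezers' left arm, rad (the right mirrors it): 0 relaxed (tips 42 apart), 0.094 at the 14 mm gap, 0.125 at the stop (tips 5 apart). Hinge to sleeve middle 85, hinge to tip 150: the tip gap changes 1.76 mm per mm of sleeve opening. Each sleeve needs 3.6 N to start moving, 7 N at the 14 mm gap; released, they spring open
- cradle: fixed green-painted wood cradle under the tweezers, origin on the bench below the tweezers' origin, x along them: crossbars 28 high under the hinge block (x = -92 to -78, 50 wide) and the tips (x = 45 to 55, 76 wide), a low spine 18 wide and 6 high between; free space for fingers beside the sleeves
- blank: bystander: square pale wood blank 130 x 130 x 25, origin centre of underside
- rasp: bystander: shaping rasp with red handle and steel sole, 230 long, 22 high, origin mid-length on the underside
- pen: bystander: orange pen with blue cap, 135 long, 10 high, origin centre of underside
- offcut: bystander: pale wood offcut 60 x 35, about 35 high, origin centre of underside
- jar: bystander: clear glass jar, 72 across, 110 high, origin centre of underside
- sander: bystander: cork sanding block 100 x 60 x 30, origin centre of underside
- glue: bystander: white glue bottle, 56 across, 170 high, origin centre of underside
Not all that is in view belongs to the job. What is shaped like the gauge but pink or purple is not meant.

How it is judged (in metres and radians):
On the way:
1. the gauge hangs by its eye on the post, flat on the block, let go (horizontal distance between eye and post below 0.006 m and z of eye in the frame of post between -0.003 and 0.004 m and angle between gauge's own z axis and vertical below 0.06 rad and contact force between the fingers and gauge below 0.2 N), for 0.3 s.
At the end, for the whole second after the job is handed in: Gauge flat on the block, eye on the post (6 mm), fingers off it. Tweezers in the fingers, level and along the lines (0.25 rad), tips 11-17 mm apart, centred on the lines within 6 mm sideways, 13 mm lengthways, underside 1.5-30 mm above the gauge, touching neither gauge nor block, steady (all of step 1 and distance between tip_left and tip_right between 0.011 and 0.017 m and x of tips_mid in the frame of lines between -0.013 and 0.013 m and y of tips_mid in the frame of lines between -0.006 and 0.006 m and z of tips_mid in the frame of lines between 0.0015 and 0.03 m and angle between the x axis of tweezers and the x axis of gauge, either way round below 0.25 rad and angle between tweezers's own z axis and vertical below 0.25 rad and contact force between the fingers and tweezers above 1 N and contact force between tweezers and gauge below 0.3 N and contact force between tweezers and station below 0.3 N and linear speed of tweezers below 0.03 m/s and velocity of joint jaw_left between -0.05 and 0.05 rad/s); the arm keeps its last pose, push and grip.
It fails at once if another thing on the bench is pushed more than 30 mm from its place (distance of any of blank, rasp, pen, offcut, jar, sander, glue from where it was at the start of the episode above 0.03 m).
It also fails if it takes over 54 s, if anything falls off the work surface, if the arm or the gripper's body presses on something with over 40 N, if the wrist force passes 120 N, or if a joint passes its speed limit or range.

## Working session

There is one attempt and no reset: what is moved stays moved. The work goes in short steps, Python scripts to look and compute and a tool call to move; the robot and the scene stay as the last step left them, time stands still between calls to the robot, and variables do not carry over. Pictures are saved under pics/ and viewed, about 8 in all and at most 12, crops included, and the job is handed in when it is done.

Besides the shell and the picture viewer there is one more tool, called after "Request:" by a JSON object that holds its "api" and its "payload", one argument or row to a line. servo_tool: Moves the arm, as the interface text tells. Its arguments: {"type":"object","properties":{"motion":{"type":"array"},"force":{"type":"number"}},"required":["motion"]}

```bash
mkdir -p pics
cat > h.py <<'E'
import numpy as np, cv2
from bench import *
from scipy.spatial.transform import Rotation as Ro
def T():
    s=sense(); R=Ro.from_euler('xyz',s['tcp_rot'],degrees=True).as_matrix(); return R,np.array(s['tool_pos'])
def ray(cam,uv,z,pose=None):
    p=camera_params(cam); uv=np.atleast_2d(np.array(uv,float))
    d=np.c_[(uv[:,0]-p['cx'])/p['fx'],(uv[:,1]-p['cy'])/p['fy'],np.ones(len(uv))]
    if cam=='wrist':
        R,t=pose; M=np.array(p['tool_from_camera']); d=d@M[:3,:3].T@R.T; o=R@M[:3,3]+t
    else:
        Rc=np.array(p['R']); o=-Rc.T@np.array(p['t']); d=d@Rc
    return o+d*((z-o[2])/d[:,2])[:,None]
def proj(cam,X):
    p=camera_params(cam); c=np.array(p['R'])@np.array(X)+np.array(p['t']); return p['fx']*c[0]/c[2]+p['cx'],p['fy']*c[1]/c[2]+p['cy']
E
python3 - <<'E'
from h import *
print(sense())
for n in ('scene','side','wrist'):
    cv2.imwrite(f'pics/{n}0.png',snapshot(n))
a=[cv2.imread(f'pics/{n}0.png') for n in ('scene','side','wrist')]
for n in ('scene','side'):
    p=camera_params(n); print(n,p['fx'],-np.array(p['R']).T@np.array(p['t']))
print(camera_params('wrist'))
cv2.imwrite('pics/sw.png',cv2.resize(np.vstack(a[1:]),(480,600)))
E
```

```text
{'time': 0.0, 'joint_pos': array([ 6.02536637e+01,  7.51504729e+00,  8.53300494e+01,  9.02234606e-04,
        8.72628366e+01, -4.89330292e+00]), 'qd': array([-0.02842889,  0.00410059,  0.04816883,  0.00067566,  0.02141481,
       -0.13150947]), 'joint_efforts': array([ 2.42564747e-04, -5.69376791e+01, -5.00563502e+01, -8.32860087e-05,
        1.47287466e-02, -3.82340517e-06]), 'tool_pos': array([251.87198276, 543.95386483, 230.23770216]), 'tcp_rot': array([-1.79892537e+02, -1.01045926e-02,  1.55146913e+02]), 'ft_force': array([ 0.36403089,  0.11650475, -0.56386813]), 'wrist_torque': array([ 0.01744928, -0.02311702,  0.07921551]), 'finger_gap': 85.16273333699968}
scene 429.4984705504446 [1191.05489481 -398.30760438 1141.19034221]
side 464.20930607894576 [ 192.91730295 -998.6997327   949.18307132]
{'fx': 294.47379288091554, 'fy': 294.47379288091554, 'cx': 314.5988212773165, 'cy': 198.68877619781748, 'tool_from_camera': array([[ 7.37790833e-04, -9.54447239e-01, -2.98378825e-01,
         7.59890564e+01],
       [ 9.99999688e-01,  6.20140973e-04,  4.88971573e-04,
         9.63885231e-01],
       [-2.81660633e-04, -2.98379093e-01,  9.54447399e-01,
        -1.42267965e+02],
       [ 0.00000000e+00,  0.00000000e+00,  0.00000000e+00,
         1.00000000e+00]])}
```

View pics/scene0.png

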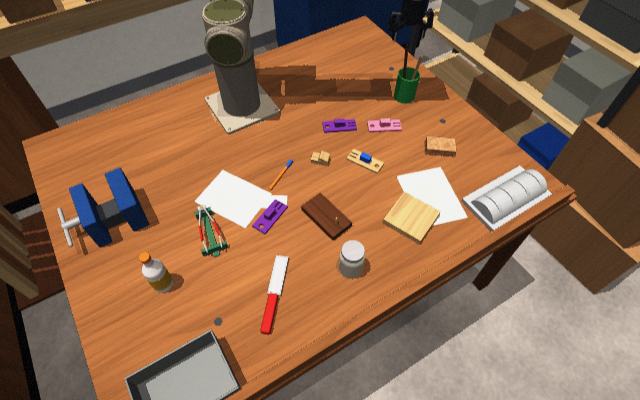

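View pics/sw.png

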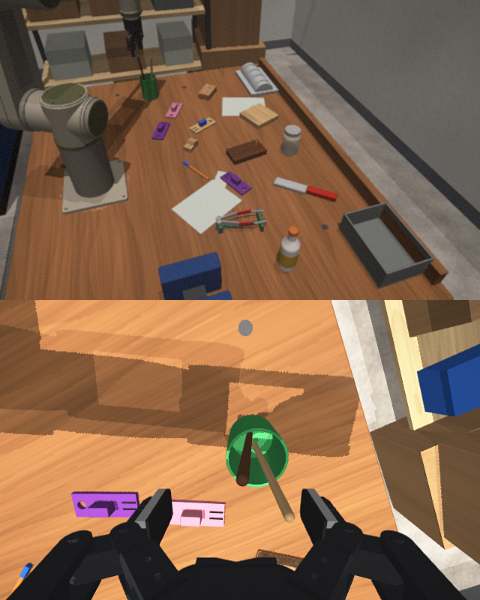

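The target gauge is the pale plywood plate with the blue grip at scene (365,160). It could be mistaken for the purple ones at (340,125) and (270,215), the pink one at (384,125), or the pale offcut at (320,158). The station is at (326,215) with its post near (337,218), and the tweezers are at (210,230). Next I'll take one close crop and rough positions.

Run:
```python
from h import *
im=cv2.imread('pics/scene0.png')
cv2.imwrite('pics/crop1.png',cv2.resize(im[105:260,180:400],None,fx=3.6,fy=3.6,interpolation=cv2.INTER_CUBIC))
for n,uv,z in [('gauge',(365,158),32),('purple1',(340,125),20),('post top',(337,217),54),('block',(326,215),24),('tw',(210,232),35),('offcut',(320,157),35),('jar',(352,245),110),('glue',(150,262),170),('pen',(281,175),5),('purple2',(270,215),20),('blank',(412,215),25),('rasp',(275,293),15)]:
    print(n,ray('scene',uv,z)[0].round())
s=cv2.imread('pics/side0.png'); hs=cv2.cvtColor(im,cv2.COLOR_BGR2HSV)
def rep(name,cam,img,lo,hi,box,z):
    h=cv2.cvtColor(img,cv2.COLOR_BGR2HSV); m=cv2.inRange(h,lo,hi); k=np.zeros_like(m); x0,y0,x1,y1=box; k[y0:y1,x0:x1]=m[y0:y1,x0:x1]
    c,_=cv2.findContours(k,cv2.RETR_EXTERNAL,cv2.CHAIN_APPROX_SIMPLE)
    for q in sorted(c,key=cv2.contourArea)[-3:]:
        if cv2.contourArea(q)<8: continue
        r=cv2.minAreaRect(q); b=ray(cam,cv2.boxPoints(r),z)[:,:2]
        print(name,cv2.contourArea(q),np.round(r[0],1),'ctr',b.mean(0).round(1),'sides',(b[1]-b[0]).round(),(b[2]-b[1]).round())
rep('blue','scene',im,(100,120,60),(125,255,255),(340,140,390,180),30)
rep('plate','scene',im,(12,40,120),(35,170,255),(340,140,390,180),8)
rep('station','scene',im,(0,30,10),(25,255,105),(295,185,360,245),24)
rep('red','scene',im,(0,150,80),(8,255,255),(185,195,240,260),42)
rep('red','scene',im,(172,150,80),(180,255,255),(185,195,240,260),42)
```

```text
gauge [480. 230.  32.]
purple1 [298. 250.  20.]
post top [639.  14.  54.]
block [599.   0.  24.]
tw [ 476. -330.   35.]
offcut [399. 102.  35.]
jar [764. -22. 110.]
glue [ 565. -500.  170.]
pen [377. -37.   5.]
purple2 [ 507. -146.   20.]
blank [738. 226.  25.]
rasp [ 737. -253.   15.]
blue 64.0 [365.2 157.6] ctr [477.4 233.2] sides [-18.  26.] [34. 15.]
plate 1810.5 [364.5 159.5] ctr [466.7 240.4] sides [-145.   96.] [ 91. 149.]
station 262.5 [323.5 220.6] ctr [610.7 -17.4] sides [-49.  71.] [157.  73.]
red 23.5 [215.8 227.1] ctr [ 473.8 -308.6] sides [0. 8.] [51. -3.]
red 25.0 [200.6 232.8] ctr [ 468.5 -354.8] sides [3. 8.] [ 48. -13.]
```

View pics/crop1.png

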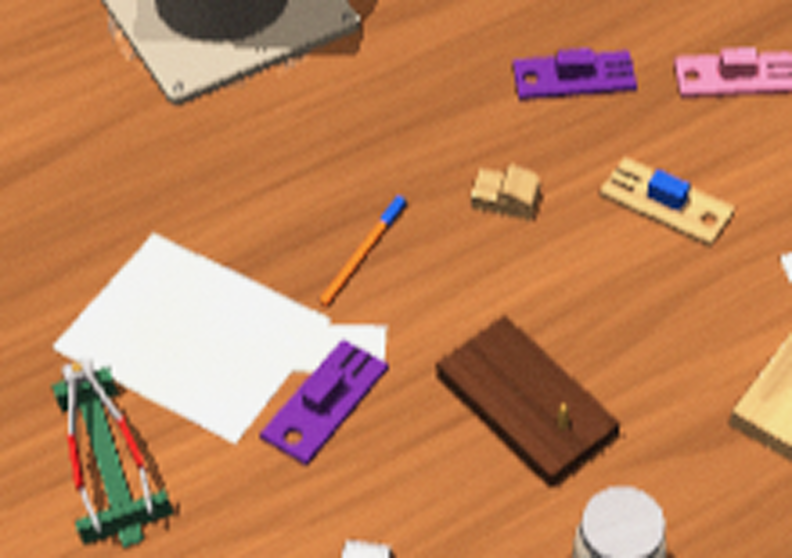

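The crop confirms the choice. The pale plate with the blue grip is at scene (365,158), its eye is at about (377,166), and its two black lines are at about (353,154). The brass post stands on the far right of the dark block, and the tweezers' tips point away from the robot. I'll survey closely with the wrist camera, starting above the gauge.

```bash
cat >> h.py <<'E'
def ang(v): return np.degrees(np.arctan2(v[1],v[0]))
def plan(pos,yaw,n=10):
    "rows (total split into n) from here to tool down at pos, yaw; prints rounded"
    R,t=T(); Rt=Ro.from_euler('xyz',[180,0,yaw],degrees=True).as_matrix()
    w=Ro.from_matrix(R.T@Rt).as_rotvec(); d=(np.array(pos)-t)/n
    print('dist',np.linalg.norm(d),'turn/row deg',np.degrees(np.linalg.norm(w))/n)
    for i in range(n):
        Ri=R@Ro.from_rotvec(w*i/n).as_matrix(); print([*(Ri.T@d).round(1).tolist(),*(w/n).round(4).tolist()],end=',\n')
E
python3 - <<'E'
from h import *
c=lambda u,v:(180+u/3.6,105+v/3.6)
P=lambda u,v,z:ray('scene',c(u,v),z)[0].round(1)
e,l=P(709,218,8),P(623,178,8); print('gauge',e,l,ang(e-l),np.linalg.norm(e-l))
k=[P(*q,24) for q in [(436,370),(503,318),(620,428),(555,484)]]; print('station',k,np.mean(k,0),ang(k[2]-k[1]),ang(k[3]-k[0]),np.linalg.norm(k[2]-k[1]),np.linalg.norm(k[1]-k[0]))
print('postfoot',P(562,428,24))
h,a,b=P(75,370,33),P(97,527,33),P(150,507,33); print('tw',h,a,b,ang((a+b)/2-h),np.linalg.norm((a+b)/2-h))
plan([470,235,190],204)
E
```

```text
gauge [513.  259.3   8. ] [429.8 218.    8. ] 26.399536626856648 92.8866513552943
station [array([536.4, -51.9,  24. ]), array([519.7,  26.7,  24. ]), array([668.2,  51. ,  24. ]), array([684.9, -25.1,  24. ])] [6.023e+02 1.750e-01 2.400e+01] 9.293308599397115 10.230132081070439 150.47504776540197 80.3545269415482
postfoot [642.6   9.2  24. ]
tw [ 380.1 -318.9   33. ] [ 530.2 -362.9   33. ] [ 535.7 -319.1   33. ] -8.227164842779107 154.43941368705077
dist 38.03876299471087 turn/row deg 4.885230773696657
[-32.8, -18.9, 4.1, -0.0001, -0.0001, -0.0853],
[-31.0, -21.6, 4.1, -0.0001, -0.0001, -0.0853],
[-29.1, -24.2, 4.1, -0.0001, -0.0001, -0.0853],
[-26.9, -26.6, 4.1, -0.0001, -0.0001, -0.0853],
[-24.6, -28.8, 4.1, -0.0001, -0.0001, -0.0853],
[-22.0, -30.7, 4.1, -0.0001, -0.0001, -0.0853],
[-19.3, -32.5, 4.1, -0.0001, -0.0001, -0.0853],
[-16.5, -34.0, 4.1, -0.0001, -0.0001, -0.0853],
[-13.5, -35.3, 4.1, -0.0001, -0.0001, -0.0853],
[-10.5, -36.3, 4.0, -0.0001, -0.0001, -0.0853],
```

Request:
{"api": "servo_tool", "payload": {
  "motion": [
    [85,-33,-19,4,0,0,-0.085],
    [85,-31,-22,4,0,0,-0.085],
    [85,-29,-24,4,0,0,-0.085],
    [85,-27,-27,4,0,0,-0.085],
    [85,-25,-29,4,0,0,-0.085],
    [85,-22,-31,4,0,0,-0.085],
    [85,-19,-32,4,0,0,-0.085],
    [85,-16,-34,4,0,0,-0.085],
    [85,-14,-35,4,0,0,-0.085],
    [85,-10,-36,4,0,0,-0.085]
  ]
}}

```text
time: 1.15
tool_pos: [476.3, 229.2, 186.2]
tcp_rot: [-180.0, -0.2, -153.8]
ft_force: [1.2, 1.2, 0.2]
finger_gap: 85.4
```

Run:
```python
from h import *
pose=T(); im=snapshot('wrist'); cv2.imwrite('pics/w1.png',im); np.savez('pics/w1.npz',R=pose[0],t=pose[1])
print(pose[1],sense()['tcp_rot'],sense()['time'])
```

```text
[476.32777067 229.18428916 186.17244112] [-179.8054572    -0.30043525 -153.52886488] 1.2
```

View pics/w1.png

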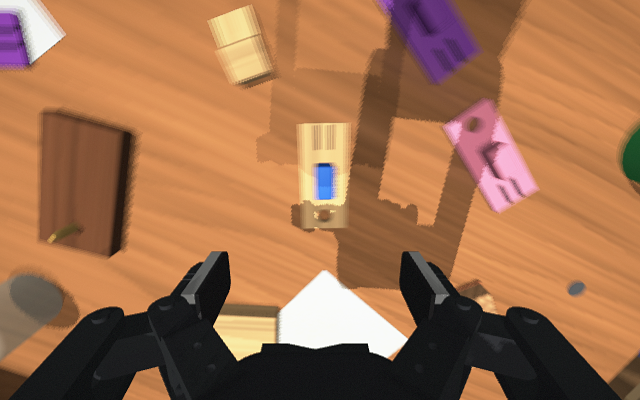

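The gauge sits between the fingers at (323,176), with its lines at (323,135) and eye at (323,215). The station is on the left at (85,180). The picture is slightly smeared from motion, so I'll take it again and measure with masks.

```bash
cat >> h.py <<'E'
def rects(im,lo,hi,box,z,pose,cam='wrist',k=2,amin=60):
    h=cv2.cvtColor(im,cv2.COLOR_BGR2HSV); m=cv2.inRange(h,lo,hi); q=np.zeros_like(m); x0,y0,x1,y1=box; q[y0:y1,x0:x1]=m[y0:y1,x0:x1]
    q=cv2.morphologyEx(q,cv2.MORPH_OPEN,np.ones((3,3)))
    c,_=cv2.findContours(q,cv2.RETR_EXTERNAL,cv2.CHAIN_APPROX_NONE); out=[]
    for c in sorted(c,key=cv2.contourArea)[::-1][:k]:
        if cv2.contourArea(c)<amin: continue
        r=cv2.minAreaRect(ray(cam,c[:,0],z,pose)[:,:2].astype(np.float32)); b=cv2.boxPoints(r); e=[b[1]-b[0],b[2]-b[1]]; L=max(e,key=np.linalg.norm)
        print('area',cv2.contourArea(c),'px',cv2.minAreaRect(c)[0],'ctr',np.round(r[0],1),'size',np.round(r[1],1),'long yaw',round(ang(L)%180,1)); out.append((r,c))
    return out
E
python3 - <<'E'
from h import *
pose=T(); im=snapshot('wrist'); cv2.imwrite('pics/w2.png',im)
print(pose[1],sense()['tcp_rot'],sense()['qd'].round(2))
print('blue');rects(im,(100,120,60),(125,255,255),(280,100,370,240),32,pose)
print('plate');rects(im,(14,30,90),(35,150,255),(280,100,370,240),8,pose)
print('plate+shadow');rects(im,(12,0,60),(35,140,255),(285,110,365,240),8,pose)
print('station');
for v in (70,90,110): rects(im,(0,30,45),(20,255,v),(0,90,150,280),24,pose,k=1)
g=cv2.cvtColor(im,cv2.COLOR_BGR2HSV)
for p in [(323,128),(300,220),(345,220),(270,220),(85,180),(125,180),(323,215),(65,232)]: print(p,g[p[1],p[0]])
E
```

```text
[478.8659392  224.55045868 185.26181346] [-179.90849823   -0.3193607  -154.05085771] [ 3.89 -0.74  0.21  2.28  0.95  9.71]
blue
area 615.5 px (334.0, 180.5) ctr [467.2 241.2] size [37.2 18.7] long yaw 27.1
plate
area 4744.5 px (333.5, 175.0) ctr [469.4 242.3] size [120.4  50.9] long yaw 26.5
plate+shadow
area 4705.5 px (333.5, 175.0) ctr [469.4 242.2] size [120.4  50.6] long yaw 26.5
station
area 76.0 px (80.97248077392578, 111.09175109863281) ctr [518.  -14.8] size [ 3.5 29.2] long yaw 99.5
area 124.0 px (79.43120574951172, 110.7293701171875) ctr [518.3 -16.2] size [ 4.5 35.9] long yaw 99.5
area 314.0 px (96.88398742675781, 116.39155578613281) ctr [515.8   1. ] size [ 6.1 74.3] long yaw 99.7
(323, 128) [ 18 111 238]
(300, 220) [ 13 153 130]
(345, 220) [ 16 120 202]
(270, 220) [ 13 151 223]
(85, 180) [ 11 152 134]
(125, 180) [ 13 131  41]
(323, 215) [ 16 118 181]
(65, 232) [ 19 149 108]
```

Run:
```python
from h import *
plan([469,242,110],206.5,3)
```

```text
dist 25.82540539588869 turn/row deg 0.21435334894718872
[0.2, 5.8, 25.2, -0.0005, -0.0019, -0.0032],
[0.2, 5.8, 25.2, -0.0005, -0.0019, -0.0032],
[0.2, 5.8, 25.2, -0.0005, -0.0019, -0.0032],
```

Request:
{"api": "servo_tool", "payload": {
  "motion": [
    [85,0,6,25,0,0,0],
    [85,0,6,25,0,0,0],
    [85,0,6,25,0,0,0],
    [85,0,0,0,0,0,0],
    [85,0,0,0,0,0,0],
    [85,0,0,0,0,0,0]
  ]
}}

```text
time: 1.85
tool_pos: [469.3, 243.4, 110.0]
tcp_rot: [-179.9, -0.3, -154.5]
ft_force: [0.6, 0.8, -0.0]
finger_gap: 85.3
```

Run:
```python
from h import *
pose=T(); im=snapshot('wrist'); cv2.imwrite('pics/w3.png',im)
print(pose[1],sense()['tcp_rot'],sense()['qd'].round(2))
print('blue');rects(im,(100,120,60),(125,255,255),(200,60,450,280),32,pose)
print('plate');rects(im,(14,30,90),(35,150,255),(200,60,450,260),8,pose)
plan([469,242,12],206.5,5)
```

```text
[469.26106759 243.43640993 110.00523624] [-179.94450369   -0.20173251 -154.4815982 ] [-0.12 -0.37 -0.36  0.04 -0.56 -0.14]
blue
area 1078.0 px (312.0, 202.5) ctr [467.1 240.6] size [39.  18.9] long yaw 26.1
plate
area 8670.5 px (271.0, 192.5) ctr [484.8 210.7] size [120.2 120.6] long yaw 116.4
area 653.5 px (234.07373046875, 204.8324432373047) ctr [505.2 183.7] size [67.  12.3] long yaw 89.7
dist 19.713420389385817 turn/row deg 0.2007105380668388
[0.2, -0.2, 19.7, -0.0002, -0.0007, -0.0034],
[0.2, -0.2, 19.7, -0.0002, -0.0007, -0.0034],
[0.2, -0.2, 19.7, -0.0002, -0.0007, -0.0034],
[0.2, -0.2, 19.7, -0.0002, -0.0007, -0.0034],
[0.3, -0.2, 19.7, -0.0002, -0.0007, -0.0034],
```

Request:
{"api": "servo_tool", "payload": {
  "motion": [
    [85,1,-1,33,0,0,0],
    [85,1,0,33,0,0,0],
    [85,0,0,22,0,0,0],
    [85,0,0,10,0,0,0],
    [0,0,0,0,0,0,0],
    [0,0,0,0,0,0,0],
    [0,0,0,0,0,0,0],
    [0,0,0,0,0,0,0],
    [0,0,0,0,0,0,0],
    [0,0,0,0,0,0,0]
  ],
  "force": 40
}}

```text
time: 2.9
tool_pos: [480.0, 245.9, 25.2]
tcp_rot: [-179.8, 1.2, -154.5]
ft_force: [-0.6, -0.2, -0.3]
finger_gap: 18.9
```

Run:
```python
from h import *
pose=T(); im=snapshot('wrist'); cv2.imwrite('pics/w4.png',im)
s=sense(); print(s['tool_pos'],s['tcp_rot'],s['finger_gap'],s['ft_force'])
```

```text
[480.06516455 245.90017932  25.16501851] [-179.84297048    1.2113452  -154.53394182] 18.465933877412972 [-0.34902926  0.56918362 -1.24470643]
```

View pics/w4.png

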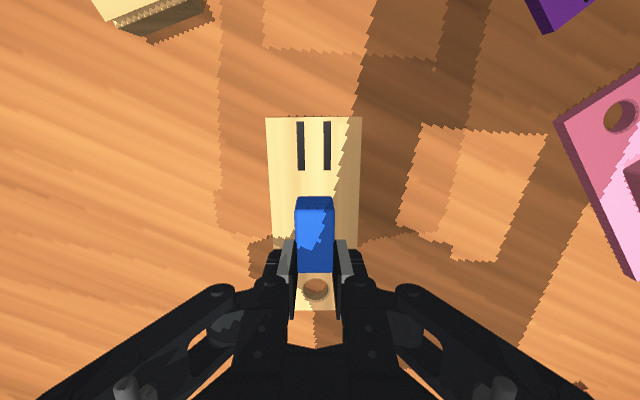

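The grip sits about 12 mm towards the eye end and too high, because the servo lagged. I'll open, correct and grip again.

Request:
{"api": "servo_tool", "payload": {
  "motion": [
    [60,0,0,0,0,0,0],
    [60,0,0,0,0,0,0],
    [60,6,0,0,0,0,0],
    [60,6,0,5,0,0.01,0],
    [60,0,0,6,0,0.01,0],
    [60,0,0,0,0,0,0],
    [60,0,0,0,0,0,0]
  ]
}}

```text
time: 3.65
tool_pos: [467.8, 240.0, 12.5]
tcp_rot: [-179.8, -0.1, -154.5]
ft_force: [-0.0, -0.2, -0.1]
finger_gap: 60.0
```

Run:
```python
from h import *
s=sense(); print(s['tool_pos'],s['tcp_rot'],s['finger_gap'],s['ft_force'])
plan([468,241,12],206,1)
```

```text
[467.76020917 240.04906041  12.49996352] [-1.79845860e+02 -9.85469803e-02 -1.54536922e+02] 60.040649040424086 [-0.01874393 -0.18942254 -0.11436186]
dist 1.1007948388588702 turn/row deg 0.5671097185928438
[-0.6, 0.8, 0.5, -0.0027, -0.0017, -0.0094],
```

Request:
{"api": "servo_tool", "payload": {
  "motion": [
    [0,0,0,0,0,0,0],
    [0,0,0,0,0,0,0],
    [0,0,0,0,0,0,0],
    [0,0,0,0,0,0,0],
    [0,0,0,0,0,0,0],
    [0,0,0,0,0,0,0],
    [0,0,0,0,0,0,0]
  ],
  "force": 40
}}

```text
time: 4.35
tool_pos: [468.1, 240.2, 12.6]
tcp_rot: [-179.8, -0.1, -154.5]
ft_force: [0.7, -0.3, -0.8]
finger_gap: 18.9
```

Request:
{"api": "servo_tool", "payload": {
  "motion": [
    [0,0,0,-10,0,0,0],
    [0,0,0,-20,0,0,0],
    [0,0,0,-30,0,0,0],
    [0,0,0,-30,0,0,0],
    [0,0,0,-20,0,0,0],
    [0,0,0,0,0,0,0],
    [0,0,0,0,0,0,0],
    [0,0,0,0,0,0,0]
  ]
}}

```text
time: 5.15
tool_pos: [466.9, 240.1, 128.2]
tcp_rot: [-179.9, -0.2, -154.5]
ft_force: [-0.1, 0.1, -1.4]
finger_gap: 18.8
```

Run:
```python
from h import *
pose=T(); im=snapshot('wrist'); cv2.imwrite('pics/w5.png',im); a=snapshot('side'); b=snapshot('scene'); cv2.imwrite('pics/s5.png',a);cv2.imwrite('pics/sc5.png',b)
s=sense(); print(s['tool_pos'],s['tcp_rot'],s['finger_gap'],s['ft_force'],s['time'])
cv2.imwrite('pics/m5.png',np.hstack([im[:,160:480],cv2.resize(b[130:250,270:420],(480,384))[:, :].copy() if 0 else cv2.resize(b[110:250,270:440],(480,400))]))
plan([545,140,130],195,4)
```

```text
[466.2432231  239.82396761 127.31001198] [-179.86162153   -0.28696088 -154.53415853] 19.297563830040026 [ 0.61652686  0.46833021 -0.58577488] 5.3
dist 31.794939114392157 turn/row deg 2.617755526215282
[-7.0, -31.0, -0.6, -0.0007, -0.0012, 0.0457],
[-8.5, -30.6, -0.6, -0.0007, -0.0012, 0.0457],
[-9.8, -30.2, -0.7, -0.0007, -0.0012, 0.0457],
[-11.2, -29.7, -0.7, -0.0007, -0.0012, 0.0457],
```

View pics/m5.png

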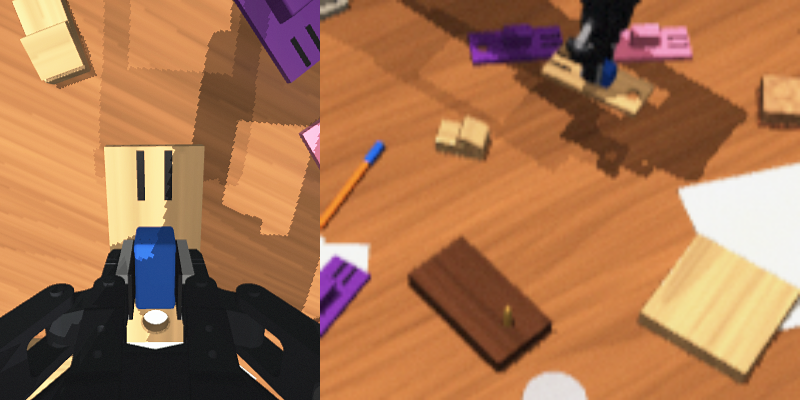

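The gauge is gripped and lifted level. The wrist view shows its eye at about (315,320) and its lines at (313,175). Next I'll go beside the station to measure it with the wrist camera.

Run:
```python
from h import *
plan([615,110,135],190,6)
```

```text
dist 32.931737965469814 turn/row deg 2.5782414834613303
[-13.1, -30.2, -1.3, -0.0005, -0.0008, 0.045],
[-14.4, -29.6, -1.3, -0.0005, -0.0008, 0.045],
[-15.7, -28.9, -1.3, -0.0005, -0.0008, 0.045],
[-17.0, -28.2, -1.3, -0.0005, -0.0008, 0.045],
[-18.3, -27.4, -1.3, -0.0005, -0.0008, 0.045],
[-19.5, -26.5, -1.3, -0.0005, -0.0008, 0.045],
```

Request:
{"api": "servo_tool", "payload": {
  "motion": [
    [0,-13,-30,-1,0,0,0.045],
    [0,-14,-30,-1,0,0,0.045],
    [0,-16,-29,-1,0,0,0.045],
    [0,-17,-28,-1,0,0,0.045],
    [0,-18,-27,-1,0,0,0.045],
    [0,-20,-26,-1,0,0,0.045],
    [0,0,0,0,0,0,0],
    [0,0,0,0,0,0,0],
    [0,0,0,0,0,0,0],
    [0,0,0,0,0,0,0]
  ]
}}

```text
time: 6.3
tool_pos: [612.2, 105.5, 120.1]
tcp_rot: [-179.8, -1.3, -170.4]
ft_force: [0.8, 0.8, -1.2]
finger_gap: 19.5
```

Run:
```python
from h import *
pose=T(); im=snapshot('wrist'); cv2.imwrite('pics/w6.png',im); np.savez('pics/w6.npz',R=pose[0],t=pose[1])
s=sense(); print(s['tool_pos'],s['tcp_rot'],s['finger_gap'],s['qd'].round(1),s['time'])
```

```text
[612.14013635 105.63772476 120.15856081] [-179.84155759   -1.34891901 -170.4083626 ] 19.300274406396866 [ 0.1 -0.3 -0.3 -0.2  0.1 -0. ] 6.35
```

View pics/w6.png

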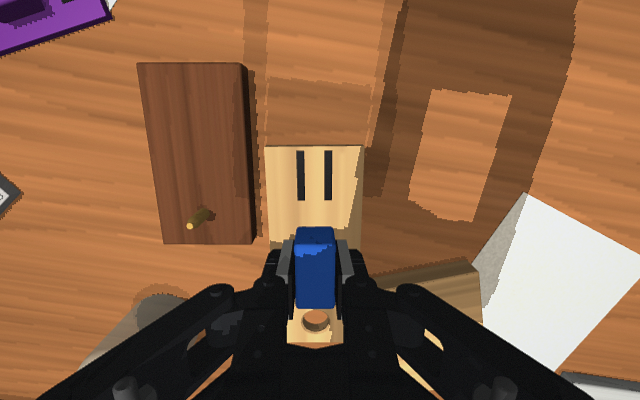

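The station top has corners near (136,63), (241,64), (252,243) and (164,243). The post's top is at (190,225) and its foot near (208,213). The gauge eye shows at (316,320) and its lines at (314,175).

Run:
```python
from h import *
d=np.load('pics/w6.npz'); pose=(d['R'],d['t']); im=cv2.imread('pics/w6.png'); R,t=pose
k=ray('wrist',[(136,63),(241,64),(252,243),(164,243)],24,pose); print(k.round(1)); 
n=np.linalg.norm; print('lens',n(k[1]-k[0]),n(k[2]-k[1]),n(k[3]-k[2]),n(k[0]-k[3]),'yaw',ang(k[2]-k[1]),ang(k[3]-k[0]),ang(k[0]-k[1])+0)
print('post top',ray('wrist',(190,226),54,pose),'foot',ray('wrist',(208,213),24,pose))
# station in hsv
h=cv2.cvtColor(im,cv2.COLOR_BGR2HSV); print([h[y,x].tolist() for x,y in [(150,80),(230,200),(180,150),(248,150),(130,150),(300,300)]])
print('gap eye')
# gauge in tool frame: plate top at tool z 4.6
def tool(uv,zt):
    p=camera_params('wrist');M=np.array(p['tool_from_camera']);dd=M[:3,:3]@[(uv[0]-p['cx'])/p['fx'],(uv[1]-p['cy'])/p['fy'],1];o=M[:3,3];return o+dd*(zt-o[2])/dd[2]
for uv in [(316,320),(300.5,175),(328,175),(265,146),(362,146)]: print(uv,tool(uv,4.6).round(1))
```

```text
[[527.1 -44.4  24. ]
 [514.6  33.4  24. ]
 [658.7  57.5  24. ]
 [671.9 -19.5  24. ]]
lens 78.79228540179193 146.07384226790103 78.19495398566171 146.87937231898076 yaw 9.503376660479118 9.735808063055925 -80.89532511649877
post top [[637.90234308  13.90233642  54.        ]] foot [[637.09734377  17.07755562  24.        ]]
[[11, 151, 130], [11, 148, 122], [11, 152, 126], [10, 158, 34], [13, 154, 182], [110, 201, 113]]
gap eye
(316, 320) [-46.7   1.6   4.6]
(300.5, 175) [42.2 -6.5  4.6]
(328, 175) [42.2  7.5  4.6]
(265, 146) [ 56.8 -23.9   4.6]
(362, 146) [56.9 24.1  4.6]
```

Run:
```python
from h import *
d=np.load('pics/w6.npz'); pose=(d['R'],d['t'])
W=cv2.imread('pics/w6.png');S=cv2.imread('pics/sc5.png');D=cv2.imread('pics/s5.png')
P=[637.9,13.9,54]; F=[637.5,14,24]
for n in('scene','side'): print(n,'proj top/foot',np.round(proj(n,P),1),np.round(proj(n,F),1))
print('wrist');rects(W,(5,80,95),(14,200,160),(120,50,260,250),24,pose,k=1)
print('scene');rects(S,(0,60,45),(14,255,120),(295,185,360,245),24,None,'scene',k=1)
print('side')
u,v=map(int,proj('side',[600,5,24])); rects(D,(0,60,30),(14,255,120),(u-40,v-30,u+40,v+30),24,None,'side',k=1)
a=cv2.resize(S[190:245,290:365],(600,440),interpolation=cv2.INTER_NEAREST); b=cv2.resize(D[v-30:v+30,u-40:u+40],(600,450),interpolation=cv2.INTER_NEAREST)
print('side crop origin',u-40,v-30)
cv2.imwrite('pics/m6.png',cv2.resize(np.hstack([a[:440],b[:440]]),(800,293*1)))
```

```text
scene proj top/foot [336.9 216.8] [336.5 222. ]
side proj top/foot [341.6 187.6] [340.9 195.1]
wrist
area 17200.0 px (187.0712432861328, 153.4403076171875) ctr [594.3  -1. ] size [148.7  91.8] long yaw 9.8
scene
area 691.5 px (328.5, 213.00001525878906) ctr [595.8   9. ] size [147.5  63. ] long yaw 9.5
side
area 981.5 px (328.04998779296875, 202.14996337890625) ctr [588.7  -4.1] size [163.3 103.2] long yaw 10.3
side crop origin 290 169
```

View pics/m6.png

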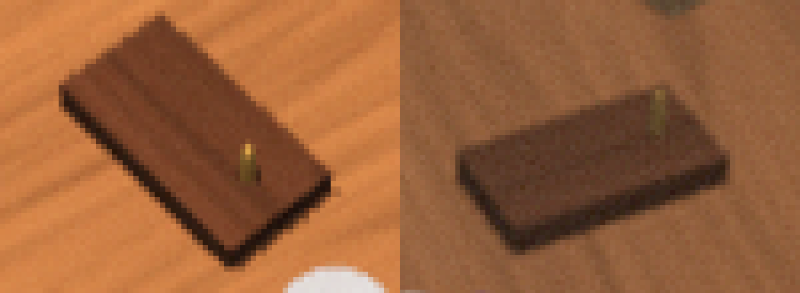

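All three views agree on the post at about (638,14) with block yaw 9.6°. The scene and side post pixels match the projections within 1 px. I'll hover the eye over the post.

Run:
```python
from h import *
plan([592,5,90],189.3,5)
```

```text
dist 21.39449978677872 turn/row deg 0.27790801394854264
[7.2, -19.2, 6.3, -0.0006, -0.0047, 0.001],
[7.2, -19.2, 6.2, -0.0006, -0.0047, 0.001],
[7.2, -19.2, 6.2, -0.0006, -0.0047, 0.001],
[7.2, -19.2, 6.1, -0.0006, -0.0047, 0.001],
[7.2, -19.2, 6.1, -0.0006, -0.0047, 0.001],
```

Request:
{"api": "servo_tool", "payload": {
  "motion": [
    [0,7,-19,6,0,-0.005,0],
    [0,7,-19,6,0,-0.005,0],
    [0,7,-19,6,0,-0.005,0],
    [0,7,-19,6,0,-0.005,0],
    [0,7,-19,6,0,-0.005,0],
    [0,0,0,0,0,0,0],
    [0,0,0,0,0,0,0],
    [0,0,0,0,0,0,0]
  ]
}}

```text
time: 7.15
tool_pos: [590.5, 10.0, 91.5]
tcp_rot: [-179.9, 0.3, -169.8]
ft_force: [-0.6, 0.0, -0.6]
finger_gap: 18.9
```

Run:
```python
from h import *
s=sense(); print(s['tool_pos'],s['tcp_rot'],s['qd'].round(1),s['time'])
plan([592,5,72],189.3,2)
```

```text
[590.52379103  10.02099104  91.50260263] [-179.89864306    0.2775585  -169.76982805] [ 0.8 -0.5 -0.2  0.4  0.1  0.2] 7.15
dist 10.09629948781487 turn/row deg 0.48787118058139806
[-0.2, -2.6, 9.8, -0.0009, 0.0024, 0.0081],
[-0.3, -2.6, 9.8, -0.0009, 0.0024, 0.0081],
```

Request:
{"api": "servo_tool", "payload": {
  "motion": [
    [0,0,-3,10,0,0.002,0.008],
    [0,-1,-3,8,0,0.002,0.008],
    [0,0,0,0,0,0,0],
    [0,0,0,0,0,0,0]
  ]
}}

```text
time: 7.55
tool_pos: [593.4, 6.3, 72.3]
tcp_rot: [-179.9, 0.1, -170.6]
ft_force: [0.4, 0.5, -1.3]
finger_gap: 18.8
```

Run:
```python
from h import *
pose=T(); im=snapshot('wrist'); S=snapshot('scene'); D=snapshot('side')
s=sense(); print(pose[1],s['tcp_rot'],s['qd'].round(1),s['time'])
R,t=pose
e=R@[-47,1.3,4.6]+t; print('eye now',e)
for n in('scene','side'): print(n,'eye px',np.round(proj(n,e),1),'post top',np.round(proj(n,[638,14,54]),1))
f=lambda a:cv2.resize(a,(400,300),interpolation=cv2.INTER_CUBIC)
u,v=335,205; us,vs=335,180
cv2.imwrite('pics/m7.png',np.vstack([np.hstack([f(S[v-30:v+30,u-40:u+40]),f(D[vs-30:vs+30,us-40:us+40])]),np.hstack([f(im[250:370,235:395]),f(im)])]))
plan([592,5,72],189.3,1)
```

```text
[593.43786069   6.29044257  72.32576623] [-1.79902615e+02  1.14584714e-01 -1.70597904e+02] [ 0.  -0.3 -0.1 -0.  -0.  -0. ] 7.7
eye now [639.60095688  15.24883449  67.79081702]
scene eye px [337.8 214.5] post top [337.  216.8]
side eye px [342.2 183.7] post top [341.6 187.5]
dist 2.087070835769873 turn/row deg 0.18170597670579583
[1.7, -0.9, 0.8, -0.0017, 0.002, 0.0018],
```

View pics/m7.png

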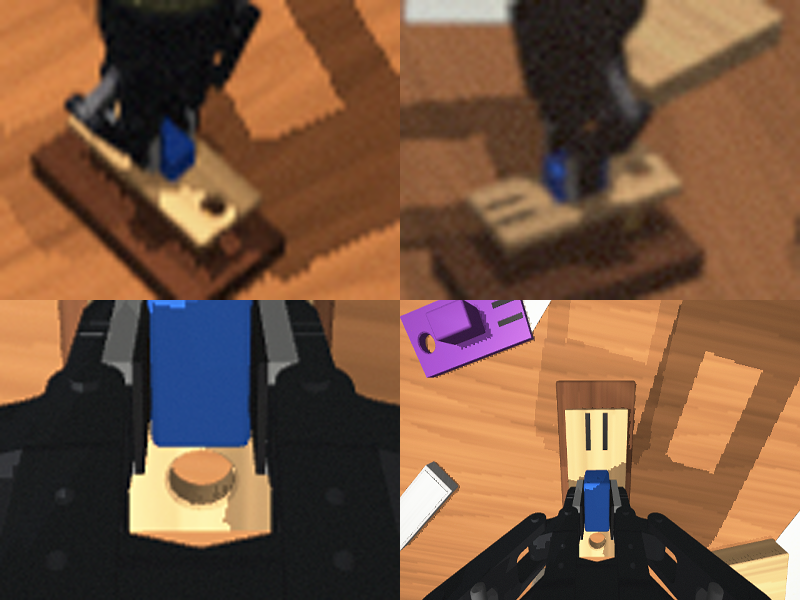

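Run:
```python
from h import *
print(ray('scene',(337.4,215.8),67.8),ray('side',(342.8,182.2),67.8))
c,s_=None,None
# refine: triangulate at the pixels; and post tops observed
print('post',ray('scene',(336.5,217.0),54),ray('side',(341.4,187.2),54), 'foot',ray('scene',(336.5,223.2),24),ray('side',(341.2,195.4),24))
```

```text
[[642.64617349  11.7473045   67.8       ]] [[643.91791524  21.47669691  67.8       ]]
post [[637.75037492  12.40315754  54.        ]] [[638.03082502  15.70596209  54.        ]] foot [[641.17507792  11.5865342   24.        ]] [[637.9698486   12.20779917  24.        ]]
```

Request:
{"api": "servo_tool", "payload": {
  "motion": [
    [0,3,-1.5,1,0,0,0],
    [0,0,0,3,0,0,0],
    [0,0,0,3,0,0,0],
    [0,0,0,3,0,0,0],
    [0,0,0,3,0,0,0],
    [0,0,0,0,0,0,0],
    [0,0,0,0,0,0,0]
  ]
}}

```text
time: 8.4
tool_pos: [590.9, 3.9, 59.2]
tcp_rot: [-179.9, 0.2, -170.6]
ft_force: [-0.6, -0.3, -0.6]
finger_gap: 19.1
```

Run:
```python
from h import *
s=sense(); print(s['tool_pos'],s['tcp_rot'],s['ft_force'],s['wrist_torque'],s['time'])
```

```text
[590.91459438   3.86582964  59.18062498] [-1.79891376e+02  1.69106865e-01 -1.70609869e+02] [-0.63875287 -0.29211361 -0.62981053] [ 0.06735315 -0.00834232 -0.02670144] 8.4
```

No contact, and the underside is already below the post's top. Continuing down.

Request:
{"api": "servo_tool", "payload": {
  "motion": [
    [0,0,0,4,0,0,0],
    [0,0,0,4,0,0,0],
    [0,0,0,4,0,0,0],
    [0,0,0,4,0,0,0],
    [0,0,0,3,0,0,0],
    [0,0,0,0,0,0,0],
    [0,0,0,0,0,0,0]
  ]
}}

```text
time: 9.1
tool_pos: [590.8, 3.9, 38.1]
tcp_rot: [-179.9, 0.1, -170.6]
ft_force: [-0.8, -0.5, -1.1]
finger_gap: 19.4
```

Run:
```python
from h import *
s=sense(); print(s['tool_pos'],s['tcp_rot'],s['ft_force'],s['wrist_torque'],s['time'])
```

```text
[590.78492075   3.92145009  38.10335304] [-1.79898918e+02  1.35499367e-01 -1.70600961e+02] [-0.80781843 -0.51688511 -1.05272728] [-0.01885815 -0.00030152  0.04036986] 9.1
```

Request:
{"api": "servo_tool", "payload": {
  "motion": [
    [0,0,0,1,0,0,0],
    [0,0,0,0,0,0,0],
    [60,0,0,0,0,0,0],
    [60,0,0,0,0,0,0],
    [60,0,0,0,0,0,0],
    [60,0,0,0,0,0,0],
    [60,0,0,-20,0,0,0],
    [60,0,0,-35,0,0,0],
    [60,0,0,-35,0,0,0],
    [60,0,0,-20,0,0,0]
  ]
}}

```text
time: 10.1
tool_pos: [587.7, 4.3, 146.7]
tcp_rot: [180.0, -0.3, -170.6]
ft_force: [1.3, 0.3, 0.2]
finger_gap: 59.7
```

Request:
{"api": "servo_tool", "payload": {
  "motion": [
    [60,0,0,0,0,0,0],
    [60,0,0,0,0,0,0],
    [60,0,0,0,0,0,0]
  ]
}}

```text
time: 10.4
tool_pos: [589.7, 4.1, 149.7]
tcp_rot: [-179.9, 0.1, -170.6]
ft_force: [0.5, 0.4, 0.2]
finger_gap: 60.0
```

Run:
```python
from h import *
pose=T(); im=snapshot('wrist'); cv2.imwrite('pics/w8.png',im); np.savez('pics/w8.npz',R=pose[0],t=pose[1]); S=snapshot('scene'); D=snapshot('side')
s=sense(); print(pose[1],s['tcp_rot'],s['qd'].round(1),s['time'])
f=lambda a:cv2.resize(a,(400,300),interpolation=cv2.INTER_CUBIC)
cv2.imwrite('pics/m8.png',np.vstack([np.hstack([f(S[175:235,295:375]),f(D[160:220,290:370])]),np.hstack([f(im[60:300,180:500]),f(im)])]))
plan([472,-250,190],172,10)
```

```text
[589.74849958   4.0952914  149.67019515] [-1.79942298e+02 -4.08520236e-02 -1.70605780e+02] [-0.  -0.1 -0.1 -0.1  0.1  0.1] 10.55
dist 28.283407119182264 turn/row deg 1.7394383241433402
[15.7, -23.2, -4.1, -0.0001, -0.0001, 0.0304],
[15.0, -23.6, -4.1, -0.0001, -0.0001, 0.0304],
[14.3, -24.1, -4.1, -0.0001, -0.0001, 0.0304],
[13.5, -24.5, -4.1, -0.0001, -0.0001, 0.0304],
[12.8, -24.9, -4.1, -0.0001, -0.0001, 0.0304],
[12.0, -25.3, -4.1, -0.0001, -0.0001, 0.0304],
[11.2, -25.6, -4.1, -0.0001, -0.0001, 0.0304],
[10.5, -26.0, -4.1, -0.0001, -0.0001, 0.0304],
[9.7, -26.3, -4.1, -0.0001, -0.0001, 0.0304],
[8.9, -26.5, -4.1, -0.0001, -0.0001, 0.0304],
```

View pics/m8.png

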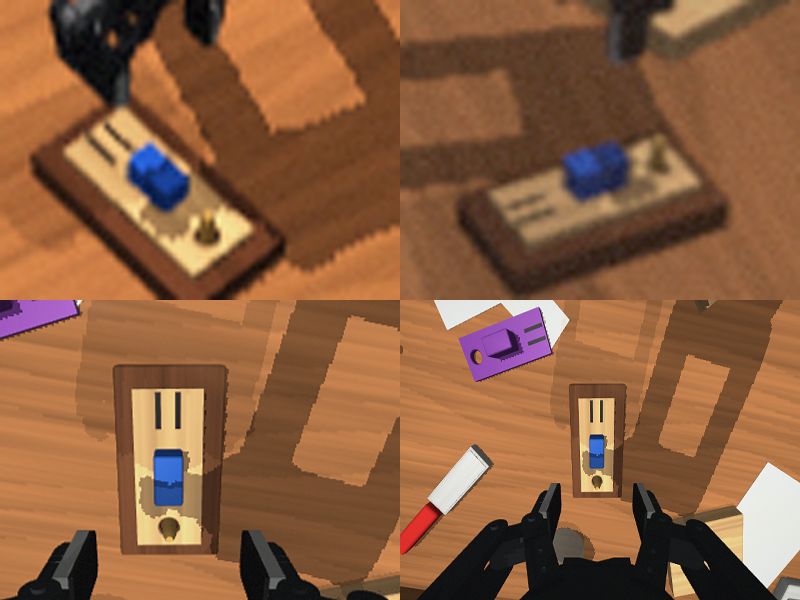

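The gauge lies flat on the block, with the post through its eye and the fingers clear. I've viewed 10 pictures, so from here I'll measure mostly by numbers. Next I'll locate the lines and go to the tweezers.

Run:
```python
from h import *
d=np.load('pics/w8.npz'); pose=(d['R'],d['t']); im=cv2.imread('pics/w8.png')
g=im.max(2); x0,y0=296,118; m=(g[y0:170,x0:334]<110).astype(np.uint8)
n,l,st,c=cv2.connectedComponentsWithStats(m); 
cs=[(c[i]+[x0,y0],st[i]) for i in range(1,n) if st[i][4]>30]; print(cs)
L=ray('wrist',[q[0] for q in cs],32,pose); print('lines',L,L.mean(0))
print('blue');rects(im,(100,120,60),(125,255,255),(280,150,350,260),56,pose,k=1)
print('plate');rects(im,(14,30,90),(35,150,255),(282,110,352,260),32,pose,k=1)
print('post top',ray('wrist',(315,242),54,pose))
plan([470,-331,190],171.8,10)
```

```text
[(array([316.33823529, 125.15808824]), array([  0,   0,  38,  13, 272], dtype=int32)), (array([305.83076923, 148.59230769]), array([  8,  16,   5,  29, 130], dtype=int32)), (array([321.5, 148. ]), array([ 24,  16,   4,  29, 116], dtype=int32))]
lines [[530.06551331  -3.7127927   32.        ]
 [551.3014366   -9.49920215  32.        ]
 [548.53366799   3.98379906  32.        ]] [543.30020597  -3.07606526  32.        ]
blue
area 922.0 px (313.9999694824219, 201.49998474121094) ctr [591.1   4.4] size [38.3 18.6] long yaw 10.0
plate
area 6696.0 px (313.5, 193.0) ctr [594.2   5.3] size [121.2  50.6] long yaw 9.9
post top [[628.3887609   11.50582295  54.        ]]
dist 35.80508505847855 turn/row deg 1.7594381595439164
[17.2, -31.1, -4.1, -0.0001, -0.0001, 0.0307],
[16.3, -31.6, -4.1, -0.0001, -0.0001, 0.0307],
[15.3, -32.1, -4.1, -0.0001, -0.0001, 0.0307],
[14.3, -32.6, -4.1, -0.0001, -0.0001, 0.0307],
[13.3, -33.0, -4.1, -0.0001, -0.0001, 0.0307],
[12.3, -33.4, -4.1, -0.0001, -0.0001, 0.0307],
[11.2, -33.8, -4.1, -0.0001, -0.0001, 0.0307],
[10.2, -34.1, -4.1, -0.0001, -0.0001, 0.0307],
[9.1, -34.4, -4.1, -0.0001, -0.0001, 0.0307],
[8.1, -34.6, -4.1, -0.0001, -0.0001, 0.0307],
```

Request:
{"api": "servo_tool", "payload": {
  "motion": [
    [85,17,-31,-4,0,0,0.031],
    [85,16,-32,-4,0,0,0.031],
    [85,15,-32,-4,0,0,0.031],
    [85,14,-33,-4,0,0,0.031],
    [85,13,-33,-4,0,0,0.031],
    [85,12,-33,-4,0,0,0.031],
    [85,11,-34,-4,0,0,0.031],
    [85,10,-34,-4,0,0,0.031],
    [85,9,-34,-4,0,0,0.031],
    [85,8,-35,-4,0,0,0.031]
  ]
}}

```text
time: 11.55
tool_pos: [462.3, -335.7, 177.7]
tcp_rot: [179.7, -1.0, 171.4]
ft_force: [0.4, -0.2, 0.1]
finger_gap: 85.0
```

Request:
{"api": "servo_tool", "payload": {
  "motion": [
    [85,0,0,0,0,0,0],
    [85,0,0,0,0,0,0],
    [85,0,0,0,0,0,0],
    [85,0,0,0,0,0,0]
  ]
}}

```text
time: 11.95
tool_pos: [459.5, -338.0, 174.6]
tcp_rot: [179.6, -1.3, 171.1]
ft_force: [0.3, -0.3, -0.4]
finger_gap: 84.8
```

Run:
```python
from h import *
pose=T(); im=snapshot('wrist'); cv2.imwrite('pics/w9.png',im); np.savez('pics/w9.npz',R=pose[0],t=pose[1])
s=sense(); print(pose[1],s['tcp_rot'],s['qd'].round(1),s['time'])
for lo,hi in [((0,150,60),(7,255,255)),((172,150,60),(180,255,255))]: rects(im,lo,hi,(150,20,500,260),42,pose,k=4)
print('green');rects(im,(55,60,20),(95,255,255),(150,20,500,300),20,pose,k=4)
```

```text
[ 459.50380105 -338.04228933  174.61218176] [179.60294558  -1.28069501 171.14615665] [ 0.1 -0.1 -0.1 -0.   0.  -0.1] 12.0
area 236.5 px (346.1810302734375, 198.57757568359375) ctr [ 472.2 -306.7] size [ 6.2 48.2] long yaw 176.3
area 202.5 px (298.8196716308594, 199.4835968017578) ctr [ 465.8 -352.8] size [ 5.5 46.5] long yaw 165.2
green
area 2314.5 px (322.0, 181.5) ctr [ 460.6 -327.8] size [ 43.6 141.9] long yaw 171.0
area 166.0 px (305.5, 110.0) ctr [ 383.3 -333.1] size [14.6 13. ] long yaw 81.2
area 135.0 px (292.5, 236.5) ctr [ 512.1 -368.8] size [12.2 17.8] long yaw 171.0
area 119.5 px (351.5, 237.0) ctr [ 522.9 -304.8] size [10.  19.2] long yaw 172.9
```

View pics/w9.png

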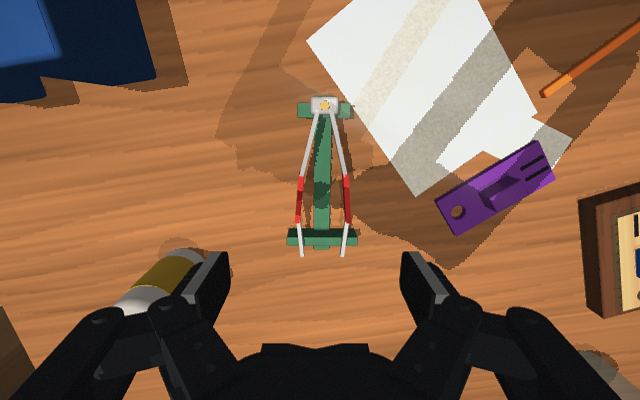

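The view matches the mask measurements. The red sleeves are at (299,199) and (346,199), the tips at about (302,253) and (344,253), and the hinge at (325,105). The sleeves' midpoint is (469,-330) and the yaw is about -8.5°, with a spacing that fits the stated 52 mm over the outside.

Run:
```python
from h import *
print(hold_point_z if not callable(hold_point_z) else [ (hold_point_z()) ])
d=np.load('pics/w9.npz'); pose=(d['R'],d['t']);
q=ray('wrist',[(324,105),(302,254),(344,254)],35,pose); print(q, ang((q[1]+q[2])/2-q[0]),np.linalg.norm((q[1]+q[2])/2-q[0]),np.linalg.norm(q[1]-q[2]))
plan([469,-330,80],171.6,4)
```

```text
18.700000000000003
[[ 381.81071476 -315.25407077   35.        ]
 [ 527.09384824 -360.09452618   35.        ]
 [ 534.09700016 -316.12678387   35.        ]] -8.733608054165112 150.53010730571265 44.521977716719384
dist 23.84676714151388 turn/row deg 0.3542437044186362
[-2.6, 2.1, 23.6, 0.0018, -0.0056, -0.002],
[-2.4, 2.2, 23.6, 0.0018, -0.0056, -0.002],
[-2.3, 2.2, 23.6, 0.0018, -0.0056, -0.002],
[-2.2, 2.3, 23.6, 0.0018, -0.0056, -0.002],
```

Request:
{"api": "servo_tool", "payload": {
  "motion": [
    [85,-2,2,24,0.002,-0.006,-0.002],
    [85,-2,2,24,0.002,-0.006,-0.002],
    [85,-2,2,24,0.002,-0.006,-0.002],
    [85,-2,2,24,0.002,-0.006,-0.002],
    [85,0,0,0,0,0,0],
    [85,0,0,0,0,0,0],
    [85,0,0,0,0,0,0]
  ]
}}

```text
time: 12.7
tool_pos: [471.8, -325.7, 78.2]
tcp_rot: [-179.9, 0.3, 172.2]
ft_force: [-0.2, -0.1, 0.1]
finger_gap: 85.0
```

Run:
```python
from h import *
pose=T(); im=snapshot('wrist'); cv2.imwrite('pics/w10.png',im)
s=sense(); print(pose[1],s['tcp_rot'],s['qd'].round(1),s['time'])
for lo,hi in [((0,150,60),(7,255,255)),((172,150,60),(180,255,255))]: rects(im,lo,hi,(150,20,500,300),42,pose,k=4)
plan([468,-329.2,14],171.4,6)
```

```text
[ 471.77450404 -325.67618379   78.21725448] [-179.82283984    0.36817608  172.15771883] [-0.4 -0.4 -0.5 -0.1 -0.4  0. ] 12.75
area 535.0 px (271.82818603515625, 223.48748779296875) ctr [ 466.2 -352.4] size [ 6.3 48.2] long yaw 165.5
area 504.0 px (342.24432373046875, 224.61981201171875) ctr [ 473.3 -306.7] size [ 5.8 47.5] long yaw 176.4
dist 10.834111447473521 turn/row deg 0.14339262710649694
[0.7, -0.6, 10.8, -0.0005, 0.0011, 0.0022],
[0.7, -0.6, 10.8, -0.0005, 0.0011, 0.0022],
[0.7, -0.6, 10.8, -0.0005, 0.0011, 0.0022],
[0.6, -0.6, 10.8, -0.0005, 0.0011, 0.0022],
[0.6, -0.6, 10.8, -0.0005, 0.0011, 0.0022],
[0.6, -0.6, 10.8, -0.0005, 0.0011, 0.0022],
```

Request:
{"api": "servo_tool", "payload": {
  "motion": [
    [85,0.5,-0.7,11,0,0.001,0.003],
    [85,0.5,-0.7,11,0,0.001,0.003],
    [85,0.5,-0.7,11,0,0.001,0.003],
    [85,0.5,-0.7,11,0,0.001,0.003],
    [85,0.5,-0.6,10,0,0.001,0.003],
    [85,0.5,-0.6,6,0,0.001,0.003],
    [85,0,0,0,0,0,0],
    [85,0,0,0,0,0,0]
  ]
}}

```text
time: 13.55
tool_pos: [469.3, -331.6, 15.3]
tcp_rot: [-179.7, 0.1, 171.0]
ft_force: [0.6, -1.1, 0.3]
finger_gap: 85.1
```

Run:
```python
from h import *
s=sense(); print(s['tool_pos'],s['tcp_rot'],s['ft_force'],s['qd'].round(1),s['time'])
plan([469,-329.5,14],171.2,1)
```

```text
[ 469.30247061 -331.56443475   15.2955045 ] [-1.79740720e+02  1.23218713e-01  1.70977533e+02] [ 0.58491454 -1.08037504  0.336144  ] [-0.1  0.6  0.2 -0.  -0.2 -0. ] 13.55
dist 2.4559542401531296 turn/row deg 0.36335206208220233
[0.6, 2.0, 1.3, -0.0045, 0.0021, -0.0039],
```

Now I'll correct the sideways offset and close gradually onto the sleeves.

Request:
{"api": "servo_tool", "payload": {
  "motion": [
    [70,0.5,2,1,0,0,-0.004],
    [60,0,0,0,0,0,0],
    [52,0,0,0,0,0,0],
    [46,0,0,0,0,0,0],
    [40,0,0,0,0,0,0],
    [36.5,0,0,0,0,0,0],
    [36.5,0,0,0,0,0,0],
    [36.5,0,0,0,0,0,0],
    [36.5,0,0,0,0,0,0],
    [36.5,0,0,0,0,0,0]
  ],
  "force": 30
}}

```text
time: 14.55
tool_pos: [471.5, -331.0, 17.8]
tcp_rot: [-179.6, 0.4, 171.3]
ft_force: [-0.5, 0.5, 2.7]
finger_gap: 36.9
```

Run:
```python
from h import *
pose=T(); im=snapshot('wrist'); cv2.imwrite('pics/w11.png',im); cv2.imwrite('pics/sc11.png',snapshot('scene')); cv2.imwrite('pics/s11.png',snapshot('side'))
s=sense(); print(s['tool_pos'],s['tcp_rot'],s['finger_gap'],s['ft_force'],s['time'])
for lo,hi in [((0,150,60),(7,255,255)),((172,150,60),(180,255,255))]: rects(im,lo,hi,(200,100,440,380),42,pose,k=4)
```

```text
[ 471.48625246 -330.95081391   17.76318731] [-179.56537741    0.4255972   171.25323841] 36.29260481848197 [0.25812206 0.5251502  2.025888  ] 14.7
area 1111.0 px (281.4568786621094, 273.9217224121094) ctr [ 467.9 -344.6] size [ 6.5 49.3] long yaw 171.1
area 1052.5 px (347.7369384765625, 273.62884521484375) ctr [ 472.1 -314.6] size [ 6.3 49.7] long yaw 171.8
```

The sleeves are squeezed and nearly parallel, 36–37 mm over the outside. I'll squeeze slightly more and lift.

Request:
{"api": "servo_tool", "payload": {
  "motion": [
    [35.8,0,0,-4,0,0,0],
    [35.8,0,0,-10,0,0,0],
    [35.8,0,0,-15,0,0,0],
    [35.8,0,0,-20,0,0,0],
    [35.8,0,0,-20,0,0,0],
    [35.8,0,0,-15,0,0,0],
    [35.8,0,0,0,0,0,0],
    [35.8,0,0,0,0,0,0],
    [35.8,0,0,0,0,0,0]
  ]
}}

```text
time: 15.6
tool_pos: [470.9, -330.2, 110.4]
tcp_rot: [-179.5, 0.5, 171.2]
ft_force: [0.6, 0.9, -1.0]
finger_gap: 36.1
```

```bash
cat >> h.py <<'E'
def sleeves(tag):
    pose=T(); im=snapshot('wrist'); cv2.imwrite(f'pics/{tag}.png',im); R,t=pose
    s=sense(); print(s['tool_pos'],s['tcp_rot'],s['finger_gap'],s['ft_force'],s['time'])
    r=rects(im,(0,150,60),(7,255,255),(200,100,440,380),t[2]+25,pose,k=4)
    P=np.array([np.array([*q[0][0],t[2]+25]) for q in r]); print('tool xy',((P-t)@R).round(1), 'mid',((P.mean(0)-t)@R).round(1))
    return im
E
python3 - <<'E'
from h import *
im=sleeves('w12'); S=snapshot('scene'); D=snapshot('side'); cv2.imwrite('pics/sc12.png',S); cv2.imwrite('pics/s12.png',D)
R,t=T(); 
for x in (-65,85): print(x,proj('scene',R@[x,0,-14]+t),proj('side',R@[x,0,-14]+t))
E
```

```text
[ 470.69068696 -330.00151021  110.00876126] [-179.53730884    0.46954773  171.24940608] 36.00353962702692 [-0.09706691  0.96042806  0.07971229] 15.65
area 1062.0 px (282.22802734375, 274.15216064453125) ctr [ 466.8 -343.4] size [ 6.4 49. ] long yaw 171.2
area 984.0 px (347.2170104980469, 274.00946044921875) ctr [ 471.1 -314.1] size [ 6.2 48.9] long yaw 171.4
tool xy [[  1.8 -13.9 -24.9]
 [  2.   15.7 -25.2]] mid [  1.9   0.9 -25. ]
-65 (np.float64(208.61851664371198), np.float64(232.98500501928135)) (np.float64(355.93871105601625), np.float64(263.27557608300026))
85 (np.float64(195.62234745750897), np.float64(191.94260483372108)) (np.float64(292.83922183522975), np.float64(270.7531800793091))
```

Lifted, and the sleeves are parallel to 0.2° and about 36 mm over the outside. The tweezers' midpoint in the tool frame is (1.9, 0.9), with the underside about 10 mm above the TCP. Next I'll carry them to behind the gauge.

Run:
```python
from h import *
plan([488,-14.4,110],189.9,14)
```

```text
dist 22.56128009714634 turn/row deg 1.3327755347708863
[2.2, 22.5, -0.2, -0.0006, 0.0004, -0.0232],
[1.7, 22.5, -0.2, -0.0006, 0.0004, -0.0232],
[1.1, 22.5, -0.2, -0.0006, 0.0004, -0.0232],
[0.6, 22.6, -0.2, -0.0006, 0.0004, -0.0232],
[0.1, 22.6, -0.2, -0.0006, 0.0004, -0.0232],
[-0.4, 22.6, -0.2, -0.0006, 0.0004, -0.0232],
[-1.0, 22.5, -0.1, -0.0006, 0.0004, -0.0232],
[-1.5, 22.5, -0.1, -0.0006, 0.0004, -0.0232],
[-2.0, 22.5, -0.1, -0.0006, 0.0004, -0.0232],
[-2.5, 22.4, -0.1, -0.0006, 0.0004, -0.0232],
[-3.0, 22.4, -0.1, -0.0006, 0.0004, -0.0232],
[-3.6, 22.3, -0.1, -0.0006, 0.0004, -0.0232],
[-4.1, 22.2, -0.1, -0.0006, 0.0004, -0.0232],
[-4.6, 22.1, -0.1, -0.0006, 0.0004, -0.0232],
```

Request:
{"api": "servo_tool", "payload": {
  "motion": [
    [35.8,2,12,0,0,0,-0.023],
    [35.8,2,18,0,0,0,-0.023],
    [35.8,1,22,0,0,0,-0.023],
    [35.8,1,22,0,0,0,-0.023],
    [35.8,0,22,0,0,0,-0.023],
    [35.8,0,22,0,0,0,-0.023],
    [35.8,-1,22,0,0,0,-0.023],
    [35.8,-1,22,0,0,0,-0.023],
    [35.8,-2,22,0,0,0,-0.023],
    [35.8,-2,22,0,0,0,-0.023]
  ]
}}

```text
time: 16.75
tool_pos: [471.8, -104.0, 102.4]
tcp_rot: [-179.9, -0.1, -174.3]
ft_force: [1.0, -0.2, -0.5]
finger_gap: 35.7
```

Request:
{"api": "servo_tool", "payload": {
  "motion": [
    [35.8,-3,22,0,0,0,-0.023],
    [35.8,-3,22,0,0,0,-0.023],
    [35.8,-3,18,0,0,0,-0.023],
    [35.8,-3,12,0,0,0,-0.023],
    [35.8,0,8,0,0,0,0],
    [35.8,0,0,0,0,0,0],
    [35.8,0,0,0,0,0,0],
    [35.8,0,0,0,0,0,0]
  ]
}}

```text
time: 17.55
tool_pos: [465.7, -7.3, 99.2]
tcp_rot: [179.8, -0.4, -168.0]
ft_force: [0.3, -0.8, -1.7]
finger_gap: 35.6
```

Run:
```python
from h import *
im=sleeves('w13'); plan([488,-14.4,70],189.9,3)
```

```text
[465.68745937  -7.44316222  99.24125804] [ 179.82690653   -0.39377518 -167.98893862] 36.07059431400796 [-0.54666789 -0.06306344 -1.19662497] 17.6
area 1113.5 px (282.1047058105469, 273.90850830078125) ctr [467.1 -21.4] size [48.5  6.5] long yaw 12.6
area 1036.5 px (346.9394226074219, 275.661865234375) ctr [461.7   7.6] size [47.1  6.3] long yaw 11.9
tool xy [[  1.7 -14.  -25. ]
 [  1.   15.4 -24.9]] mid [  1.4   0.7 -25. ]
dist 12.477972739552131 turn/row deg 0.7179498584328244
[-6.9, -3.8, 9.7, 0.001, -0.0023, 0.0123],
[-6.9, -3.8, 9.7, 0.001, -0.0023, 0.0123],
[-6.9, -3.7, 9.7, 0.001, -0.0023, 0.0123],
```

Request:
{"api": "servo_tool", "payload": {
  "motion": [
    [35.8,-7,-4,5,0.001,-0.002,0.012],
    [35.8,-7,-4,10,0.001,-0.002,0.012],
    [35.8,-7,-4,10,0.001,-0.002,0.012],
    [35.8,0,0,0,0,0,0],
    [35.8,0,0,0,0,0,0],
    [35.8,0,0,0,0,0,0],
    [35.8,0,0,0,0,0,0]
  ]
}}

```text
time: 18.3
tool_pos: [491.2, -18.8, 73.1]
tcp_rot: [-179.9, 0.0, -170.5]
ft_force: [-0.3, 0.3, -1.2]
finger_gap: 35.5
```

Run:
```python
from h import *
im=sleeves('w14'); R,t=T()
print('tip est',R@[-63.4,0.8,-10.2]+t)
plan([488,-14.4,38],189.9,3)
```

```text
[491.26704104 -18.76997798  73.22627218] [-1.79924913e+02  5.20573699e-02 -1.70518385e+02] 35.66436553293988 [ 0.17275394  0.66307564 -0.6734034 ] 18.35
area 1093.5 px (347.0575866699219, 272.6764221191406) ctr [486.3  -4. ] size [50.1  6.4] long yaw 9.5
area 1061.5 px (281.9493103027344, 274.1315002441406) ctr [491.8 -32.9] size [48.7  6.4] long yaw 9.5
tool xy [[  2.4  15.4 -25. ]
 [  1.7 -14.1 -25. ]] mid [  2.    0.7 -25. ]
tip est [553.65775011  -7.52530077  83.48281428]
dist 11.882108474232233 turn/row deg 0.14275948359945118
[0.8, 1.6, 11.7, -0.0004, 0.0003, -0.0024],
[0.8, 1.6, 11.7, -0.0004, 0.0003, -0.0024],
[0.8, 1.6, 11.7, -0.0004, 0.0003, -0.0024],
```

Request:
{"api": "servo_tool", "payload": {
  "motion": [
    [35.8,1,2,9,0,0,-0.002],
    [35.8,1,2,9,0,0,-0.002],
    [35.8,1,1,9,0,0,-0.002],
    [35.8,0,0,4,0,0,0],
    [35.8,0,0,0,0,0,0],
    [35.8,0,0,0,0,0,0],
    [35.8,0,0,0,0,0,0]
  ]
}}

```text
time: 19.05
tool_pos: [486.4, -13.5, 39.2]
tcp_rot: [-179.9, 0.0, -170.1]
ft_force: [-0.2, 0.4, -1.1]
finger_gap: 36.2
```

Run:
```python
from h import *
im=sleeves('w15'); R,t=T(); S=snapshot('scene'); D=snapshot('side'); cv2.imwrite('pics/sc15.png',S); cv2.imwrite('pics/s15.png',D)
print('tip est',R@[-63.4,0.8,-10.2]+t)
for y in (-7,7):
    for n in('scene','side'): print(n,y,'tip px',np.round(proj(n,R@[-63.4,.8-y,-13.7]+t),1))
u,v=map(int,proj('scene',[545,-3,40])); us,vs=map(int,proj('side',[545,-3,40])); print('origins',u-40,v-35,us-40,vs-35)
f=lambda a:cv2.resize(a,(400,350),interpolation=cv2.INTER_CUBIC)
cv2.imwrite('pics/m15.png',np.vstack([np.hstack([f(S[v-35:v+35,u-40:u+40]),f(D[vs-35:vs+35,us-40:us+40])]),cv2.resize(im[220:345,120:520],(800,250))]))
plan([488,-14.4,36],189.9,1)
```

```text
[486.51818248 -13.50507055  39.30857643] [-1.79930855e+02  3.23026954e-02 -1.70095960e+02] 35.88250934907345 [ 1.43129889 -0.8512208  -1.48613134] 19.1
area 1073.5 px (347.1178283691406, 272.67156982421875) ctr [481.4   1.4] size [50.1  6.3] long yaw 10.0
area 1069.5 px (281.8098449707031, 275.9646301269531) ctr [488.1 -27.5] size [46.9  6.4] long yaw 9.8
tool xy [[  2.4  15.5 -25. ]
 [  0.7 -14.1 -25. ]] mid [  1.6   0.7 -25. ]
tip est [548.82795463  -1.80114882  49.54334612]
scene -7 tip px [318.6 197.1]
side -7 tip px [314.5 195.1]
scene 7 tip px [315.2 199.6]
side 7 tip px [316.7 197.8]
origins 275 165 274 165
dist 3.8475600095910925 turn/row deg 0.09633210078381411
[-1.1, -1.1, 3.5, -0.0013, 0.001, 0.0001],
```

View pics/m15.png

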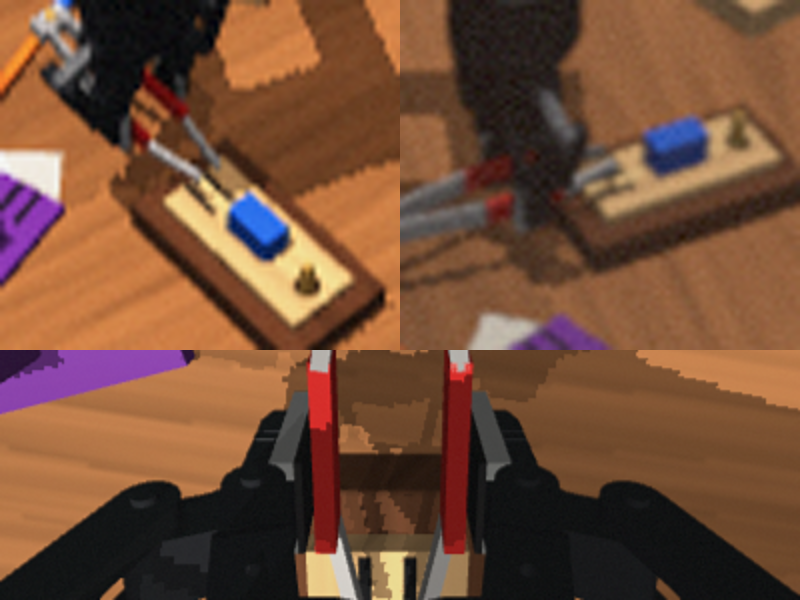

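The last viewed picture shows the gauge flat on the post. The tips in the scene view are at about (318,198) and (315,201), within 1.3 px of prediction, and they lie over the two lines. In the wrist crop the arms straddle the lines symmetrically to about 1 mm. I'll make one final 1 mm trim, then settle.

Request:
{"api": "servo_tool", "payload": {
  "motion": [
    [35.8,-1,-1,1,0,0,0],
    [35.8,0,0,0,0,0,0],
    [35.8,0,0,0,0,0,0],
    [35.8,0,0,0,0,0,0],
    [35.8,0,0,0,0,0,0],
    [35.8,0,0,0,0,0,0],
    [35.8,0,0,0,0,0,0],
    [35.8,0,0,0,0,0,0]
  ]
}}

```text
time: 20.0
tool_pos: [488.7, -14.6, 39.2]
tcp_rot: [-179.9, 0.1, -170.1]
ft_force: [-0.2, 0.1, -1.9]
finger_gap: 36.0
```

Run:
```python
from h import *
im=sleeves('w16'); pose=T(); R,t=pose; S=snapshot('scene'); print('qd',sense()['qd'].round(2))
print('tip est',R@[-63.4,0.8,-10.2]+t,'target 550 -2.7 32+')
# lines directly in the wrist picture, dark strips on the plate near the bottom
g=cv2.cvtColor(im,cv2.COLOR_BGR2GRAY)
for r in (330,336,340):
    row=g[r,285:345]; print(r,''.join('#' if v<70 else 'W' if v>190 else '.' for v in row))
# is the plate still in place (scene diff vs. previous frame around blue grip/post)
print('blue');rects(S,(100,120,60),(125,255,255),(310,195,345,225),54,None,'scene',k=1,amin=20); rects(cv2.imread('pics/sc15.png'),(100,120,60),(125,255,255),(310,195,345,225),54,None,'scene',k=1,amin=20)
```

```text
[488.69716801 -14.63000348  39.22662954] [-1.79895229e+02  1.42615806e-01 -1.70108406e+02] 35.94193110208645 [-0.13445439 -0.69317957 -1.04353656] 20.05
area 1099.0 px (346.9237060546875, 272.6783447265625) ctr [4.836e+02 2.000e-01] size [50.2  6.3] long yaw 10.0
area 1068.0 px (282.29998779296875, 275.3999938964844) ctr [490.1 -28.7] size [47.4  6.4] long yaw 9.8
tool xy [[  2.4  15.4 -25. ]
 [  1.  -14.1 -25. ]] mid [  1.7   0.7 -25. ]
qd [ 0.01 -0.05 -0.07  0.1  -0.06 -0.07]
tip est [550.9888649   -2.93677532  49.58292777] target 550 -2.7 32+
330 WWWWWWWWW.###W...######......WWWWWWWWWW.######..##..........
336 WWWWWWWWWWW.##.W.######........WWWWWWWW.#########...........
340 WWWWWWWWWWWW.##..######.......WWWWWWWWW.########............
blue
area 72.0 px (326.0, 210.0) ctr [599.6  -1.1] size [42.2 23.4] long yaw 7.8
area 73.0 px (326.0000305175781, 210.00003051757812) ctr [599.6  -1.1] size [42.2 23.4] long yaw 7.8
```

The tip estimate is within 1 mm of the lines' midpoint. The underside is about 17 mm above the gauge, the arm is steady and the gauge hasn't moved, so I'm handing in.

```bash
python3 -c "
from bench import *
print(hand_in())"
```

```text
the job is handed in; nothing more can be done
None
```

The job is handed in at about 20 s of the 54 s allowed; the interface gave no verdict. The gauge hangs by its eye on the post, flat on the block and released. The arm is holding the squeezed tweezers over the lines.

**Last checks**
- **Tips:** their midpoint is estimated at (551.0, -2.9), against the lines' midpoint measured at (550, -2.7). The underside is about 17 mm above the gauge.
- **Gap:** the finger opening reads 35.9 mm and the sleeves are parallel to about 0.2°, which gives a tip gap of about 14 mm.
- **Alignment and steadiness:** tweezers and gauge yaw both measure about 10°, and the joint speeds were near zero. The gauge had not moved between the last two scene pictures.

**What went wrong or disagreed**
- My first grip on the gauge was about 12 mm off and too high, because the servo lagged. I opened and gripped again before lifting.
- My first reading of the block from the scene picture was about 10 mm off the wrist camera's. The post seen in all three cameras settled it at about (638, 14).
- In the last scene view checked, before a final trim of a millimetre or two, the tips lay up to 1.3 px from prediction. I accepted that, as it is only a few mm and inside the tolerance.
- The tweezers' height in the grip and the tip gap were worked out from the grasp and the sleeves, not measured at the tips.

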